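# Push the jammed stopper out of the glass column

## Robot

A 6-joint arm with a two-finger parallel gripper is mounted at the origin on the work surface. World frame = base frame: x ahead of the robot, y to its left, z up, the work surface at z = 0. Lengths are in mm, angles in rad, forces in N, time in s.
With the tool pointing down it reaches from about 350 to 875 mm from the base axis. Payload 4.2 kg.
Tool frame: the origin (TCP) lies between the finger pads; the fingertips stand 17 mm ahead of it and the grasp point (between the pads) lies 2 mm behind it; z points along the fingers, y is the line along which they close (so a half turn about z gives the same grasp; the last joint's range is limited). The gripper opens to 85 mm and grips with 20 to 120 N. Pads are 22 mm wide; open, the fingers measure 114 mm over their backs; the gripper's body (76 mm by 85 mm) begins 54 mm behind the grasp point. The pads swing forward as they close: fully open they stand 13 mm farther back than shut.
Start: joints at [-0.994, 0.385, 0.008, 0, -1.194, -0.259], TCP at [195.314, -593.677, 248.312] pointing down, gripper open.
Joint ranges: [-3.14, 3.14], [-1.21, 2.06], [-1.07, 1.41], [-3.16, 2.05], [-2.99, -0.16], [-3.1, 3.1]. Speed limits (rad/s): [2.79, 2.79, 3.14, 3.14, 3.14, 3.14].

## Interface

Orientations are given as a unit quaternion [x, y, z, w].
In Python, from bench import arm, optics gives the robot as it stands (arm), with the cameras (optics).
- The arm moves only by the tool move_tool, called by a JSON object that holds its "op" and its "data", one argument or row to a line. Schema: {"type":"object","properties":{"steps":{"type":"array","items":{"type":"array","prefixItems":[{"type":"array","items":{"type":"number"},"minItems":3,"maxItems":3},{"type":"array","items":{"type":"number"},"minItems":3,"maxItems":3}],"minItems":2,"maxItems":2},"minItems":1,"maxItems":10},"finger_gap":{"type":"number"},"only":{"type":"string"},"quiet":{"type":"boolean"},"lines":{"type":"string"}},"required":["steps"],"additionalProperties":false}. steps is a list of rows, 1 to 10 of them, each written [[dx, dy, dz], [rx, ry, rz]]: dx, dy, dz in mm, then a rotation vector rx, ry, rz in rad; each row is the pose to reach, as a shift and turn from the pose commanded when the call began, along the tool's axes at that moment; what a row does not reach only later rows make up. A row lasts 1/10 s, in which the tool goes at most 50 mm and 0.15 rad, less where a joint would pass 70% of its speed; a pose out of reach is approached as far as the arm can. finger_gap is the finger opening in mm, set as the call begins (left out keeps the last). The fingers move at their own pace and stop on an object; the grip force is fixed at half the most. Time passes only in rows, so rows that do not move let the fingers close. The tool returns the time, the measured TCP pose, the force, the opening and the grip force at its end. only (a regular expression) keeps the lines of the reply that match it, lines (a string "A,B") keeps lines A to B, and quiet returns only ok. Input that does not fit is refused with a message, and nothing moves.
- arm.read_state(): the state, without advancing time (a new reading comes with each control period).
- optics.get_image(name): name is "scene" or "top" or "wrist"; returns the picture (384x512x3 uint8, blue, green, red); there is no depth.
- optics.get_calibration(name): a dict with "K" (3x3 intrinsics, pixels), "rvec" (rotation vector, rad) and "tvec" (3), from world to camera coordinates, as OpenCV has them. Camera axes: x right, y down, z forward; pixel columns grow to the right and rows downward; lengths in mm; the calibration is good to about 2 mm. A picture is of the moment at which its call begins: read the wrist's pose just before it. get_calibration takes no time and is no camera call; for the wrist camera it gives the pose at the moment of the call.
- arm.job_done(): hands the job in; it is judged then, once.
The state is a dict: "clock": time; "joints": joint angles; "joint_vel": joint speeds; "joint_efforts": joint torques, N m; "position": TCP position; "ee_rot": TCP orientation; "contact_force": force on the tool from outside, world axes, zero at the start; "wrist_torque": the same for the moment, N m; "gripper_width": finger opening in mm; "grasp_force": force on a finger pad.
Only numpy, scipy, OpenCV 4.12 (cv2) and the standard library are available. Lean on these libraries where they do the work, as an engineer would, in place of code of your own. Each camera call takes 0.05 s, during which the arm holds its last target. There are 200 camera calls.

## Task

One of the two glass columns has an red rubber stopper jammed in its bore. Take the push rod out of its wooden holder, and with the rod in the gripper push the stopper down through that column and out of its lower end into the white tray beneath; then leave the rod standing in that column with its disc resting on the rim, and let go. Do not disturb the white reagent bottle.

Things in the scene. Friction and masses are not known exactly. Their poses are not given: they have to be found in the camera images.
- column: Fixed column with the stopper in it (an identical one stands empty). Glass tube, bore 44 mm, over a white tray 130 x 130 mm, rim 18 mm high. Origin on the bench on the bore's axis, z up. Tube from z 65 to 145 mm; top: flat blue ring, 68 mm outside, 44 inside, open. Two posts 57 mm from the axis along y end at 132 mm. Three sprung noses in the bore at z 78 mm hold the stopper and give way to 44 mm.
- stopper: Red tapered stopper jammed in the bore, narrow end down: 30 mm tall, 40 mm wide at the top, 29 mm at the bottom. Origin at its centre, z to the wide end. At the start its top is about 101 mm above the bench. Pushing it out takes up to about 10 to 18 N over some 25 mm; then it drops into the tray and stands or lies there.
- push_rod: 0.15 kg. Origin: centre of the foot's underside, z up. White shaft 24 mm thick, z 0 to 93 mm; white disc 68 mm wide, z 93 to 101; blue round handle 24 mm thick, z 101 to 156. Starts upright, hanging by the disc on a fixed wooden holder 90 mm wide, 105 mm tall, hole 36 mm: lift the foot over 105 mm to clear it. With the disc on the column's rim the foot is 52 mm above the bench, the stopper out.
- bottle: Bystander: white reagent bottle with a blue cap, 52 mm in diameter, 110 mm tall, standing loose on the bench. Origin at the centre of its underside.

How it is judged:
By the outcome, as a careful person would: the job done as asked, in the order asked, and still so for the second after the job is handed in, with the robot touching nothing.
It also fails if it takes over 40 s, if anything falls off the work surface, if the arm or the gripper's body presses on something with over 40 N, if the wrist force passes 120 N, or if a joint passes its speed limit or range.

## Working session

There is one attempt and no reset: what is moved stays moved. The work goes in short steps, Python scripts to look and compute and a tool call to move; the robot and the scene stay as the last step left them, time stands still between calls to the robot, and variables do not carry over. Pictures are saved under pics/ and viewed, at most 10 in all, crops included, and the job is handed in when it is done.

```bash
ls; mkdir -p pics; python3 - <<'E'
from bench import arm, optics
import cv2
print(arm.read_state())
for n in ("scene","top"):
    cv2.imwrite(f"pics/{n}0.png",optics.get_image(n)); print(n,optics.get_calibration(n))
E
```

```text
bench.py
pics
{'clock': 0.0, 'joints': array([-9.94428694e-01,  3.85544115e-01,  6.63553694e-03, -5.13948069e-04,
       -1.19401209e+00, -2.58593866e-01]), 'joint_vel': array([-0.00086239, -0.00085595, -0.00050993, -0.00045222, -0.00051889,
       -0.00024231]), 'joint_efforts': array([ 1.52222980e-03, -3.92284584e+01,  1.88406909e+01,  4.18631002e+00,
       -4.56686728e-03, -2.11948816e-06]), 'position': array([ 195.13023914, -593.17986796,  247.23064385]), 'ee_rot': array([-1.58125506e-01,  9.87418422e-01,  1.06778911e-03, -2.12333792e-04]), 'contact_force': array([ 0.2821326 ,  0.12640234, -0.26647203]), 'wrist_torque': array([ 0.01206739,  0.03172545, -0.00964713]), 'grasp_force': 0.0, 'gripper_width': 85.61716732792048}
scene {'K': array([[387.67816714,   0.        , 257.81054848],
       [  0.        , 387.67816714, 193.08065385],
       [  0.        ,   0.        ,   1.        ]]), 'rvec': array([ 2.39062899,  0.7937231 , -0.27991474]), 'tvec': array([-463.77686047, -274.18732197, 1284.85304178])}
top {'K': array([[358.3523505 ,   0.        , 256.67045575],
       [  0.        , 358.3523505 , 187.49744829],
       [  0.        ,   0.        ,   1.        ]]), 'rvec': array([ 2.1509044 , -2.18534582,  0.1946714 ]), 'tvec': array([-50.83926632, 653.54508771, 715.02414918])}
```

View pics/scene0.png

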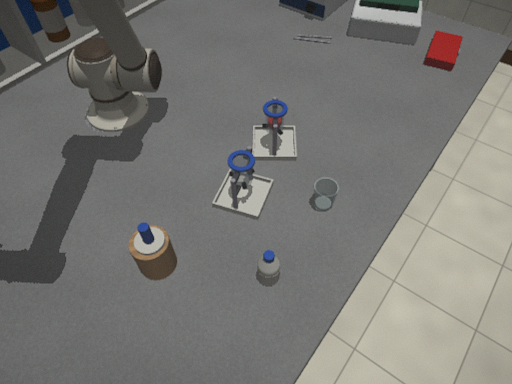

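View pics/top0.png

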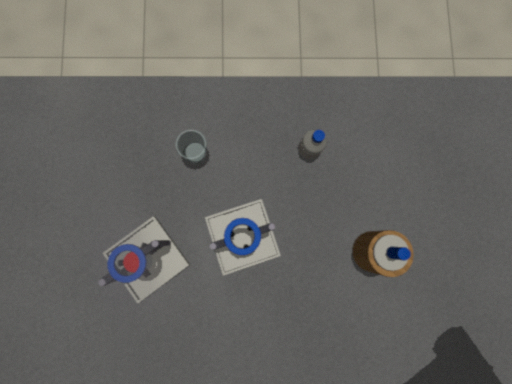

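The stoppered column is the one with red in it: ring at (127,263) in top and (275,108) in scene. The empty column's ring is at (242,237) in top and (241,160) in scene. The rod stands in its holder at (390,253) in top and (150,240) in scene. The bottle is at (316,140) in top and (269,265) in scene. Next I measure by triangulating.

```bash
cat > h.py <<'E'
import cv2, numpy as np
from scipy.spatial.transform import Rotation as R
def ray(c,uv):
    d=np.linalg.inv(c["K"])@[uv[0],uv[1],1]; M=cv2.Rodrigues(np.array(c["rvec"]))[0]
    return -M.T@np.array(c["tvec"]).ravel(), M.T@d
def plane(c,uv,z):
    o,d=ray(c,uv); return o+d*(z-o[2])/d[2]
def tri(c1,u1,c2,u2):
    o,d=ray(c1,u1);p,e=ray(c2,u2); s=np.linalg.lstsq(np.c_[d,-e],p-o,rcond=None)[0]
    a,b=o+d*s[0],p+e*s[1]; return (a+b)/2, np.linalg.norm(a-b)
def blobs(img,kind,amin=25):
    h=cv2.cvtColor(img,cv2.COLOR_BGR2HSV)
    lo,hi={"blue":((105,120,50),(130,255,255)),"white":((0,0,165),(180,45,255)),"red":((170,120,60),(180,255,255)),"wood":((5,80,60),(22,255,255))}[kind]
    m=cv2.inRange(h,lo,hi)
    cs=[c for c in cv2.findContours(m,cv2.RETR_EXTERNAL,cv2.CHAIN_APPROX_NONE)[0] if cv2.contourArea(c)>amin]
    return cs
E
python3 - <<'E'
from h import *; from bench import arm, optics
for n in ("top","scene"):
    im=cv2.imread(f"pics/{n}0.png"); c=optics.get_calibration(n)
    for k in ("blue","white","wood","red"):
        for b in blobs(im,k):
            x,y,w,h=cv2.boundingRect(b)
            if n=="top" and y<80 or n=="scene" and (x>340 or y<90): continue
            e=cv2.fitEllipse(cv2.convexHull(b)) if len(cv2.convexHull(b))>4 else None
            print(n,k,(x,y,w,h),cv2.contourArea(b),[np.round(q,1) for q in e] if e else '',np.round(plane(c,e[0],{"blue":145,"white":105+8,"wood":105,"red":100}[k]),0))
E
```

```text
top blue (387, 248, 23, 12) 198.5 [array([398.4, 252.6]), array([13. , 23.8]), np.float64(96.3)] [ 515. -314.  145.]
top blue (108, 245, 37, 37) 1014.5 [array([126.1, 263.1]), array([35.4, 38. ]), np.float64(45.8)] [507. 177. 145.]
top blue (224, 218, 37, 37) 1002.0 [array([242.1, 236.2]), array([36. , 37.1]), np.float64(53.5)] [550. -29. 145.]
top blue (313, 130, 12, 13) 102.5 [array([318.2, 135.7]), array([11.3, 13.1]), np.float64(39.6)] [ 737. -176.  145.]
top white (163, 245, 24, 34) 373.5 [array([173.7, 261.6]), array([24.1, 34.6]), np.float64(24.2)] [506.  99. 113.]
top white (221, 237, 55, 33) 524.0 [array([247.8, 252.4]), array([23.3, 65.6]), np.float64(71.0)] [520. -39. 113.]
top white (234, 234, 16, 13) 121.5 [array([241.8, 240. ]), array([12.5, 15.8]), np.float64(99.6)] [543. -28. 113.]
top white (149, 222, 19, 17) 123.0 [array([160. , 239.7]), array([13.8, 39.9]), np.float64(152.9)] [547. 125. 113.]
top white (210, 204, 55, 36) 566.0 [array([237.6, 221.5]), array([31. , 62.6]), np.float64(70.7)] [578. -21. 113.]
top wood (367, 230, 47, 47) 1655.0 [array([389.6, 253.3]), a
[... 1126 characters left out ...]
e (238, 179, 35, 37) 558.5 [array([255.7, 196. ]), array([27.7, 46.5]), np.float64(33.2)] [632. -76. 113.]
scene white (213, 172, 19, 36) 195.5 [array([222.4, 189.4]), array([22.1, 39.1]), np.float64(176.5)] [ 556. -108.  113.]
scene white (277, 126, 19, 30) 296.0 [array([286.5, 148.3]), array([18.7, 49.8]), np.float64(6.5)] [603.  97. 113.]
scene white (253, 126, 17, 30) 252.0 [array([260.4, 144.3]), array([16.9, 44.9]), np.float64(172.6)] [539.  68. 113.]
scene white (88, 117, 39, 12) 197.5 [array([107.8, 121. ]), array([14.5, 37.2]), np.float64(93.8)] [ 140. -114.  113.]
scene wood (129, 225, 48, 54) 886.0 [array([152.9, 251.4]), array([44.6, 55.8]), np.float64(153.8)] [ 539. -325.  105.]
```

```bash
python3 - <<'E'
from h import *; from bench import arm, optics
T,S,W=[optics.get_calibration(n) for n in("top","scene","wrist")]
print("col",tri(T,(126.1,263.1),S,(274.9,108.2)),"empty",tri(T,(242.1,236.2),S,(241,160.3)))
print("bottlecap",tri(T,(318.2,135.7),S,(268.7,255.6)))
print("red",tri(T,(130.8,262.1),S,(275,121)))
im=cv2.imread("pics/top0.png")
w=[b for b in blobs(im,"wood") if cv2.contourArea(b)>1000][0]
print("holder/disc",tri(T,(389.6,253.3),S,(148.6,239.7)))
s=arm.read_state(); q=R.from_quat(s["ee_rot"]); print(q.as_matrix().round(3))
o,d=ray(W,(256,192)); print("wrist cam",o,d, "in tool",q.inv().apply(o-s["position"]),q.inv().apply(d)); print(W["K"])
print("to tool", q.inv().apply(np.array([513,-312,300])-s["position"]).round(1))
E
```

```text
col (array([507.20053887, 177.38943376, 143.65865358]), np.float64(0.9661182452651695)) empty (array([550.93668672, -28.46056467, 143.67391366]), np.float64(1.679717280684845))
bottlecap (array([ 748.2952323 , -183.72089473,  107.04511044]), np.float64(1.7459650215993074))
red (array([504.94269716, 184.7496067 ,  90.20696397]), np.float64(0.7606745727973659))
holder/disc (array([ 512.87750479, -311.72800542,  110.53026031]), np.float64(0.716463928515504))
[[-0.95  -0.312 -0.001]
 [-0.312  0.95   0.002]
 [ 0.     0.002 -1.   ]]
wrist cam [ 129.00377129 -615.00078377  373.59769014] [ 0.25138366  0.09773966 -0.96302852] in tool [  69.6763836     0.23890608 -126.23831352] [-0.26947543  0.01246534  0.96301523]
[[338.71158651   0.         251.75281849]
 [  0.         338.71158651 193.24394224]
 [  0.           0.           1.        ]]
to tool [-389.8  168.   -52.4]
```

```bash
cat > wl.py <<'E'
import sys,pickle; from h import *; from bench import arm, optics
n=sys.argv[1]; s=arm.read_state(); c=optics.get_calibration("wrist"); im=optics.get_image("wrist")
cv2.imwrite(f"pics/{n}.png",im); pickle.dump((s,c),open(f"pics/{n}.pkl","wb")); print(s["clock"],s["position"].round(1),s["contact_force"].round(1))
E
```

{"op": "move_tool", "data": {
  "steps": [
    [[-310,168,-52],[0,0,0]],
    [[-310,168,-52],[0,0,0]],
    [[-310,168,-52],[0,0,0]],
    [[-310,168,-52],[0,0,0]],
    [[-310,168,-52],[0,0,0]],
    [[-310,168,-52],[0,0,0]],
    [[-310,168,-52],[0,0,0]],
    [[-310,168,-52],[0,0,0]],
    [[-310,168,-52],[0,0,0]],
    [[-310,168,-52],[0,0,0]]
  ]
}}

```text
clock: 1.1
position: [436.7, -337.4, 299.7]
ee_rot: [-0.158, 0.987, 0.0, -0.001]
contact_force: [0.3, -0.5, -1.0]
gripper_width: 85.8
grasp_force: 0.0
```

```bash
python3 wl.py w1
```

```text
1.1 [ 436.7 -337.4  299.7] [ 0.3 -0.5 -1. ]
```

{"op": "move_tool", "data": {
  "steps": [
    [[-40,0,0],[0,0,0]],
    [[-80,0,0],[0,0,0]],
    [[-80,0,0],[0,0,0]],
    [[-80,0,0],[0,0,0]]
  ]
}}

```text
clock: 1.55
position: [512.7, -313.0, 299.3]
ee_rot: [-0.158, 0.987, 0.001, -0.001]
contact_force: [-1.1, -0.1, 0.5]
gripper_width: 85.0
grasp_force: 0.0
```

```bash
python3 wl.py w2
python3 -c "
import cv2;cv2.imwrite('pics/w12.png',cv2.resize(cv2.hconcat([cv2.imread('pics/w1.png'),cv2.imread('pics/w2.png')]),(800,300)))"
```

```text
1.55 [ 512.7 -313.   299.3] [-1.1 -0.1  0.5]
```

View pics/w12.png

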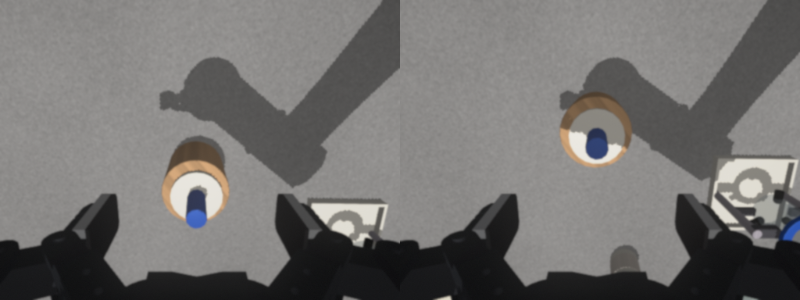

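In the composite picture, the handle's top face is at about (196,219) in w1 and (196,152) in w2. That is near (251,280) and (251,194) at full size, with the disc around its base.

```bash
python3 - <<'E'
from h import *; import pickle
D=[]
for n in("w1","w2"):
    im=cv2.imread(f"pics/{n}.png"); s,c=pickle.load(open(f"pics/{n}.pkl","rb"))
    h=cv2.cvtColor(im,cv2.COLOR_BGR2HSV); m=cv2.inRange(h,(105,90,40),(130,255,255)); m[:,380:]=0
    b=max(cv2.findContours(m,0,1)[0],key=cv2.contourArea); p=b[:,0,:].astype(float)
    x,y,w,hh=cv2.boundingRect(b); print(n,(x,y,w,hh))
    # top face: disc of diameter w at the lower end of the blob
    low=p[p[:,1]>y+hh-w*0.45]; (cx,cy),r=cv2.minEnclosingCircle(low.astype(np.float32)); print("cap",cx,cy,r, "blobw",w)
    uv=(x+w/2, y+hh-w/2); D+=[(c,uv)]; print(uv, plane(c,uv,168).round(1))
    wd=max(blobs(im,"wood"),key=cv2.contourArea); e=cv2.fitEllipse(cv2.convexHull(wd)); print("wood",e)
    # ellipse of the handle base (far end)
    print("base",plane(c,(x+w/2,y+w*.4),113).round(1))
print("top tri",tri(*D[0],*D[1])); 
q=R.from_quat(s["ee_rot"]); print("TCP->handle, tool",q.inv().apply(tri(*D[0],*D[1])[0]-s["position"]).round(1), q.inv().apply(np.array([0,0,138])-s["position"]*[0,0,1]).round(1))
E
```

```text
w1 (239, 244, 25, 48)
cap 251.0 283.0 12.16562557220459 blobw 25
(251.5, 279.5) [ 512.5 -312.3  168. ]
wood ((250.0658721923828, 234.35025024414062), (86.28099060058594, 103.21446228027344), 1.1593046188354492)
base [ 515.3 -311.4  113. ]
w2 (239, 165, 26, 38)
cap 251.5 193.0 12.54003620147705 blobw 26
(252.0, 190.0) [ 513.  -312.3  168. ]
wood ((250.3056640625, 166.57603454589844), (89.85323333740234, 94.55049896240234), 2.682976245880127)
base [ 513.6 -312.   113. ]
top tri (array([ 513.34025957, -312.1347924 ,  166.51382884]), np.float64(0.1578256244987101))
TCP->handle, tool [ -1.1   0.5 132.7] [ -0.3  -0.2 161.3]
```

The handle's top triangulates to (513.3, -312.1, 166.5), against 168 expected. I go down 161 mm and close.

{"op": "move_tool", "data": {
  "steps": [
    [[-1,0,40],[0,0,0]],
    [[-1,0,80],[0,0,0]],
    [[-1,0,110],[0,0,0]],
    [[-1,0,135],[0,0,0]],
    [[-1,0,150],[0,0,0]],
    [[-1,0,158],[0,0,0]],
    [[-1,0,161],[0,0,0]],
    [[-1,0,161],[0,0,0]]
  ]
}}

```text
clock: 2.4
position: [514.0, -312.5, 139.9]
ee_rot: [-0.158, 0.987, -0.0, 0.0]
contact_force: [0.3, -0.6, 0.4]
gripper_width: 85.5
grasp_force: 0.0
```

{"op": "move_tool", "data": {
  "steps": [
    [[0,0,0],[0,0,0]],
    [[0,0,0],[0,0,0]],
    [[0,0,0],[0,0,0]],
    [[0,0,0],[0,0,0]],
    [[0,0,0],[0,0,0]],
    [[0,0,0],[0,0,0]],
    [[0,0,0],[0,0,0]],
    [[0,0,0],[0,0,0]]
  ],
  "finger_gap": 0
}}

```text
clock: 3.2
position: [514.6, -312.0, 139.8]
ee_rot: [-0.158, 0.987, -0.0, 0.0]
contact_force: [-0.1, 0.1, 2.8]
gripper_width: 22.6
grasp_force: 58.8
```

{"op": "move_tool", "data": {
  "steps": [
    [[0,0,-5],[0,0,0]],
    [[0,0,-20],[0,0,0]],
    [[0,0,-45],[0,0,0]],
    [[0,0,-75],[0,0,0]],
    [[0,0,-105],[0,0,0]],
    [[0,0,-130],[0,0,0]],
    [[0,0,-150],[0,0,0]],
    [[0,0,-160],[0,0,0]],
    [[0,0,-160],[0,0,0]],
    [[0,0,-160],[0,0,0]]
  ]
}}

```text
clock: 4.2
position: [513.7, -311.5, 297.8]
ee_rot: [-0.158, 0.987, 0.001, -0.001]
contact_force: [0.3, -0.3, -1.7]
gripper_width: 22.6
grasp_force: 58.8
```

```bash
python3 - <<'E'
from h import *; from bench import arm, optics
for n in ("scene","top"): cv2.imwrite(f"pics/{n}1.png",optics.get_image(n))
s=arm.read_state(); q=R.from_quat(s["ee_rot"]); print(s["position"],s["contact_force"],s["gripper_width"])
print(q.inv().apply(np.array([507.2,177.4,300])-s["position"]).round(1))
a=cv2.imread("pics/scene1.png")[150:300,60:260]; b=cv2.imread("pics/top1.png")[170:320,300:500]
cv2.imwrite("pics/lift.png",cv2.resize(cv2.hconcat([a,b]),(800,300)))
E
```

```text
[ 513.61112317 -311.57417249  297.42340132] [ 0.0121725  -0.4239058  -1.39132765] 22.752223189915306
[-146.6  466.5   -1.8]
```

View pics/lift.png

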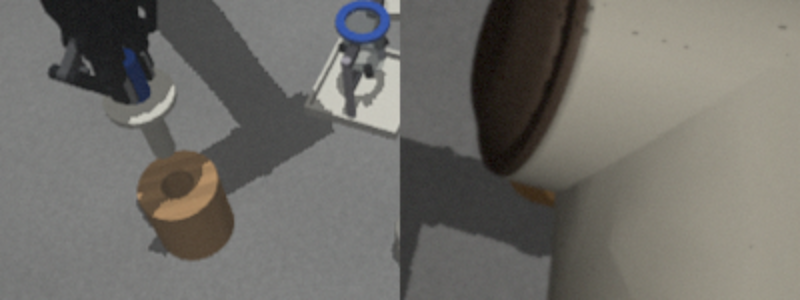

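The rod is lifted clear and hangs straight under the gripper, with its foot at about 170. I move towards the column and view the ring with the wrist camera on the way.

{"op": "move_tool", "data": {
  "steps": [
    [[-5,25,-10],[0,0,0]],
    [[-17,70,-15],[0,0,0]],
    [[-28,115,-15],[0,0,0]],
    [[-39,160,-15],[0,0,0]],
    [[-50,205,-15],[0,0,0]],
    [[-60,250,-15],[0,0,0]],
    [[-70,295,-15],[0,0,0]],
    [[-80,340,-15],[0,0,0]],
    [[-87,375,-15],[0,0,0]],
    [[-87,386,-15],[0,0,0]]
  ]
}}

```text
clock: 5.3
position: [475.6, 84.6, 313.2]
ee_rot: [-0.16, 0.987, -0.0, -0.001]
contact_force: [-0.3, -0.3, -2.4]
gripper_width: 23.1
grasp_force: 59.1
```

{"op": "move_tool", "data": {
  "steps": [
    [[0,0,0],[0,0,0]],
    [[0,0,0],[0,0,0]]
  ]
}}

```text
clock: 5.5
position: [476.1, 81.4, 313.8]
ee_rot: [-0.158, 0.987, -0.0, -0.001]
contact_force: [-0.3, -0.1, -1.4]
gripper_width: 22.8
grasp_force: 59.1
```

```bash
python3 wl.py w3
```

```text
5.5 [476.1  81.4 313.8] [-0.3 -0.1 -1.4]
```

{"op": "move_tool", "data": {
  "steps": [
    [[0,25,0],[0,0,0]],
    [[0,45,0],[0,0,0]],
    [[0,45,0],[0,0,0]],
    [[0,45,0],[0,0,0]]
  ]
}}

```text
clock: 5.95
position: [462.4, 123.7, 314.2]
ee_rot: [-0.158, 0.987, -0.0, -0.0]
contact_force: [-0.4, 0.0, -1.4]
gripper_width: 22.5
grasp_force: 59.3
```

```bash
python3 wl.py w4
python3 - <<'E'
from h import *; import pickle
D=[]
for n in("w3","w4"):
    im=cv2.imread(f"pics/{n}.png"); s,c=pickle.load(open(f"pics/{n}.pkl","rb"))
    for b in blobs(im,"blue",300):
        e=cv2.fitEllipse(cv2.convexHull(b)); print(n,e,cv2.boundingRect(b),plane(c,e[0],145).round(1))
q=R.from_quat(s["ee_rot"]); print(q.inv().apply(np.array([507.2,177.4,300])-s["position"]).round(1))
cv2.imwrite('pics/w34.png',cv2.resize(cv2.hconcat([cv2.imread('pics/w3.png'),cv2.imread('pics/w4.png')]),(800,300)))
E
```

```text
5.95 [462.4 123.7 314.2] [-0.4  0.  -1.4]
w3 ((250.88653564453125, 283.7720947265625), (74.26902770996094, 117.00719451904297), 179.05751037597656) (217, 224, 71, 115) [576.9 113.9 145. ]
w3 ((339.51556396484375, 236.74044799804688), (65.14183044433594, 71.45954132080078), 65.19123077392578) (317, 204, 58, 66) [503.7 177.4 145. ]
w3 ((115.10201263427734, 213.77366638183594), (66.62299346923828, 75.24988555908203), 115.01911926269531) (78, 180, 75, 69) [547.2 -27.6 145. ]
w4 ((251.1555938720703, 284.1145935058594), (73.7475814819336, 116.7926254272461), 179.95452880859375) (217, 224, 71, 115) [564.  156.7 145. ]
w4 ((67.69226837158203, 213.23472595214844), (66.25059509277344, 76.64701080322266), 114.24253845214844) (30, 180, 76, 68) [547. -27. 145.]
[-59.3  37.   14.2]
```

View pics/w34.png

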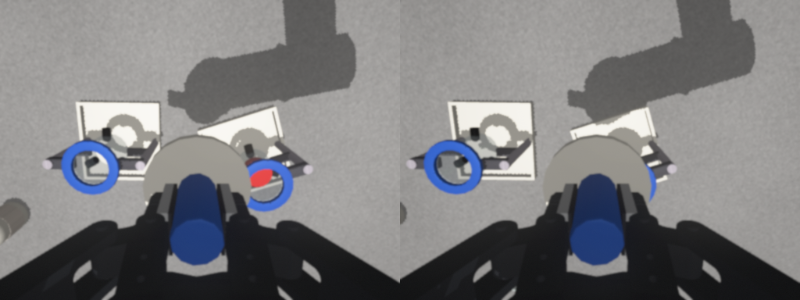

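The empty ring is at (90,167) in the composite's left half, and the target ring with red in it is at (268,185), partly behind the disc. The wrist gives (503.7, 177.4) against (507.2, 177.4) from the fixed views. I take the mean, well inside the 10 mm clearance.

{"op": "move_tool", "data": {
  "steps": [
    [[-30,18,0],[0,0,0]],
    [[-55,34,0],[0,0,0]],
    [[-59,37,8],[0,0,0]],
    [[-59,37,20],[0,0,0]],
    [[-59,37,30],[0,0,0]],
    [[-59,37,34],[0,0,0]],
    [[-59,37,34],[0,0,0]],
    [[-59,37,34],[0,0,0]]
  ]
}}

```text
clock: 6.8
position: [506.7, 177.9, 280.8]
ee_rot: [-0.158, 0.987, 0.0, 0.0]
contact_force: [0.3, -0.1, -0.9]
gripper_width: 22.6
grasp_force: 59.3
```

```bash
python3 - <<'E'
from h import *; from bench import arm, optics
for n in ("scene","top"): cv2.imwrite(f"pics/{n}2.png",optics.get_image(n))
a=cv2.imread("pics/scene2.png")[60:160,225:325]; b=cv2.imread("pics/top2.png")[215:315,75:175]
cv2.imwrite("pics/over.png",cv2.resize(cv2.hconcat([a,b]),(800,400),interpolation=cv2.INTER_CUBIC))
E
```

```text
(no output)
```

View pics/over.png

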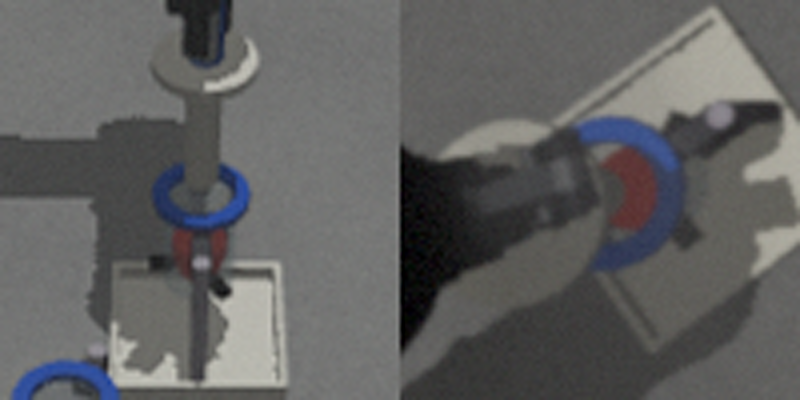

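The shaft's foot, at (202,190) in the enlarged scene crop, is centred over the ring at (200,196), and the top crop agrees. I lower into the bore.

{"op": "move_tool", "data": {
  "steps": [
    [[0,0,10],[0,0,0]],
    [[0,0,20],[0,0,0]],
    [[0,0,30],[0,0,0]],
    [[0,0,38],[0,0,0]],
    [[0,0,44],[0,0,0]],
    [[0,0,48],[0,0,0]],
    [[0,0,48],[0,0,0]]
  ]
}}

```text
clock: 7.6
position: [506.5, 178.2, 231.6]
ee_rot: [-0.158, 0.987, -0.0, -0.001]
contact_force: [0.6, -0.3, -1.3]
gripper_width: 22.3
grasp_force: 59.3
```

{"op": "move_tool", "data": {
  "steps": [
    [[0,0,3],[0,0,0]],
    [[0,0,6],[0,0,0]],
    [[0,0,9],[0,0,0]],
    [[0,0,12],[0,0,0]],
    [[0,0,12],[0,0,0]]
  ]
}}

```text
clock: 8.1
position: [508.9, 179.0, 224.8]
ee_rot: [-0.159, 0.987, 0.0, 0.004]
contact_force: [-1.0, -0.1, 12.2]
gripper_width: 22.8
grasp_force: 60.9
```

{"op": "move_tool", "data": {
  "steps": [
    [[0,0,3],[0,0,0]],
    [[0,0,6],[0,0,0]],
    [[0,0,9],[0,0,0]],
    [[0,0,12],[0,0,0]],
    [[0,0,12],[0,0,0]]
  ]
}}

```text
clock: 8.6
position: [506.3, 178.1, 207.9]
ee_rot: [-0.158, 0.987, 0.0, -0.0]
contact_force: [-0.5, -0.7, -1.7]
gripper_width: 22.2
grasp_force: 59.4
```

{"op": "move_tool", "data": {
  "steps": [
    [[0,0,3],[0,0,0]],
    [[0,0,6],[0,0,0]],
    [[0,0,9],[0,0,0]],
    [[0,0,12],[0,0,0]],
    [[0,0,15],[0,0,0]],
    [[0,0,18],[0,0,0]],
    [[0,0,18],[0,0,0]]
  ]
}}

```text
clock: 9.3
position: [506.4, 178.1, 189.7]
ee_rot: [-0.158, 0.987, -0.0, -0.001]
contact_force: [-0.4, -0.2, -2.0]
gripper_width: 22.5
grasp_force: 59.4
```

{"op": "move_tool", "data": {
  "steps": [
    [[0,0,2],[0,0,0]],
    [[0,0,4],[0,0,0]],
    [[0,0,6],[0,0,0]],
    [[0,0,6],[0,0,0]]
  ]
}}

```text
clock: 9.7
position: [506.5, 178.2, 184.0]
ee_rot: [-0.158, 0.987, -0.0, -0.0]
contact_force: [-0.1, -0.3, -1.8]
gripper_width: 22.7
grasp_force: 59.4
```

```bash
python3 - <<'E'
from h import *; from bench import arm, optics
for n in ("scene","top"): cv2.imwrite(f"pics/{n}3.png",optics.get_image(n))
a=cv2.imread("pics/scene3.png")[60:160,225:325]; b=cv2.imread("pics/top3.png")[215:315,75:175]
cv2.imwrite("pics/push.png",cv2.resize(cv2.hconcat([a,b]),(800,400),interpolation=cv2.INTER_CUBIC))
E
```

```text
(no output)
```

View pics/push.png

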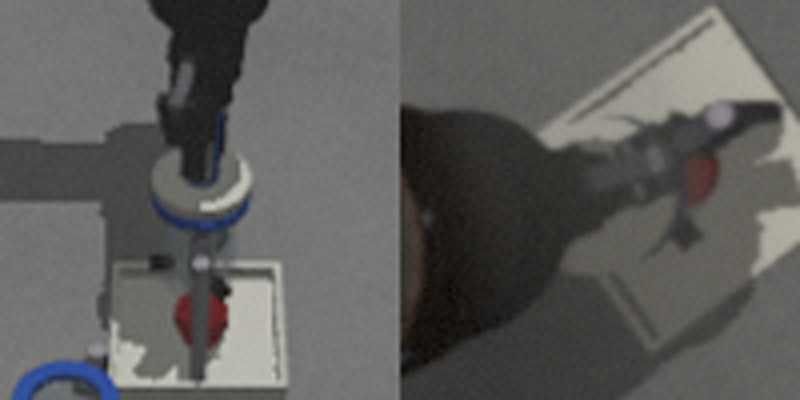

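The stopper is out and lies in the tray, red at (202,318) in the scene crop. The disc sits just above the rim. I lower it to contact.

{"op": "move_tool", "data": {
  "steps": [
    [[0,0,1],[0,0,0]],
    [[0,0,2],[0,0,0]],
    [[0,0,2],[0,0,0]],
    [[0,0,2],[0,0,0]]
  ]
}}

```text
clock: 10.2
position: [506.7, 178.3, 182.3]
ee_rot: [-0.158, 0.987, -0.0, -0.0]
contact_force: [-0.3, -1.0, -0.9]
gripper_width: 22.8
grasp_force: 59.4
```

{"op": "move_tool", "data": {
  "steps": [
    [[0,0,1],[0,0,0]],
    [[0,0,2],[0,0,0]],
    [[0,0,2],[0,0,0]],
    [[0,0,2],[0,0,0]]
  ]
}}

```text
clock: 10.6
position: [506.7, 178.3, 180.3]
ee_rot: [-0.158, 0.987, -0.0, -0.0]
contact_force: [-0.2, -0.3, -0.9]
gripper_width: 22.5
grasp_force: 59.4
```

{"op": "move_tool", "data": {
  "steps": [
    [[0,0,1],[0,0,0]],
    [[0,0,1],[0,0,0]],
    [[0,0,1],[0,0,0]]
  ]
}}

```text
clock: 10.9
position: [506.8, 178.3, 179.8]
ee_rot: [-0.158, 0.987, 0.0, 0.0]
contact_force: [-1.9, -0.6, 2.0]
gripper_width: 22.8
grasp_force: 60.0
```

{"op": "move_tool", "data": {
  "steps": [
    [[0,0,1],[0,0,0]],
    [[0,0,1],[0,0,0]],
    [[0,0,1],[0,0,0]]
  ]
}}

```text
clock: 11.2
position: [506.9, 178.3, 179.8]
ee_rot: [-0.158, 0.987, 0.0, 0.001]
contact_force: [-3.4, -1.4, 7.2]
gripper_width: 22.9
grasp_force: 60.4
```

Contact came at TCP 179.8, as predicted. I release and retreat straight up.

{"op": "move_tool", "data": {
  "steps": [
    [[0,0,-1],[0,0,0]],
    [[0,0,-1],[0,0,0]],
    [[0,0,-1],[0,0,0]],
    [[0,0,-1],[0,0,0]],
    [[0,0,-1],[0,0,0]],
    [[0,0,-1],[0,0,0]],
    [[0,0,-1],[0,0,0]],
    [[0,0,-1],[0,0,0]]
  ],
  "finger_gap": 85
}}

```text
clock: 12.0
position: [506.7, 178.3, 179.3]
ee_rot: [-0.158, 0.987, -0.0, -0.0]
contact_force: [0.0, -0.3, 0.4]
gripper_width: 85.1
grasp_force: 0.0
```

{"op": "move_tool", "data": {
  "steps": [
    [[0,0,-8],[0,0,0]],
    [[0,0,-25],[0,0,0]],
    [[0,0,-55],[0,0,0]],
    [[0,0,-90],[0,0,0]],
    [[0,0,-120],[0,0,0]],
    [[0,0,-140],[0,0,0]],
    [[0,0,-140],[0,0,0]]
  ]
}}

```text
clock: 12.7
position: [508.0, 178.8, 323.6]
ee_rot: [-0.158, 0.987, 0.001, 0.004]
contact_force: [0.4, 0.3, -0.5]
gripper_width: 85.3
grasp_force: 0.0
```

{"op": "move_tool", "data": {
  "steps": [
    [[40,-20,-20],[0,0,0]],
    [[80,-60,-20],[0,0,0]],
    [[120,-100,-20],[0,0,0]],
    [[120,-140,-20],[0,0,0]],
    [[120,-150,-20],[0,0,0]],
    [[120,-150,-20],[0,0,0]]
  ]
}}

```text
clock: 13.3
position: [439.3, -3.1, 338.9]
ee_rot: [-0.157, 0.988, 0.0, -0.0]
contact_force: [0.5, 0.3, 0.4]
gripper_width: 84.9
grasp_force: 0.0
```

```bash
python3 - <<'E'
from h import *; from bench import arm, optics
for n in ("scene","top"): cv2.imwrite(f"pics/{n}4.png",optics.get_image(n))
a=cv2.imread("pics/scene4.png"); b=cv2.imread("pics/top4.png")
cv2.imwrite("pics/end.png",cv2.vconcat([cv2.hconcat([cv2.resize(a[60:160,225:325],(400,300)),cv2.resize(b[215:315,75:175],(400,300))]),cv2.resize(cv2.hconcat([a,b]),(800,300))]))
E
```

```text
(no output)
```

View pics/end.png

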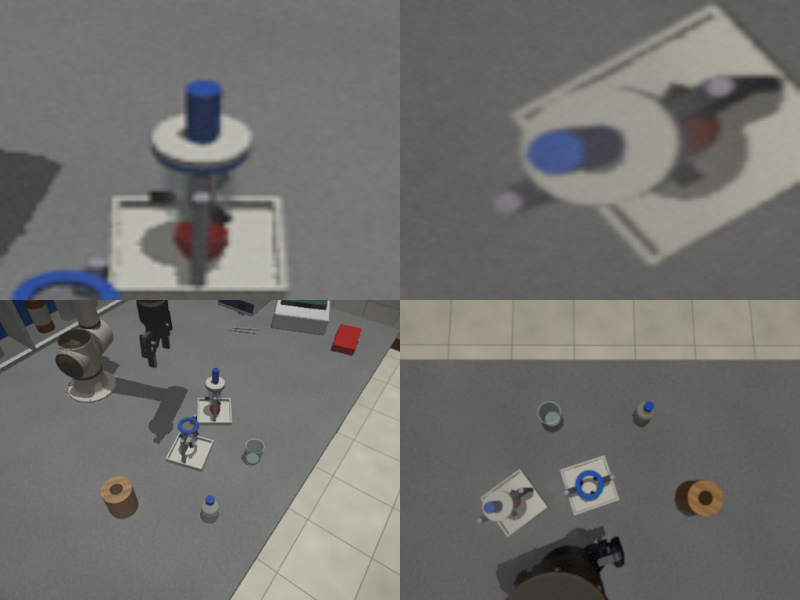

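The rod stands in the column with its disc on the rim, at (200,135) in the scene crop. The stopper is in the tray at (202,235), the bottle is undisturbed, and the arm is clear of everything.

```bash
python3 -c "
from bench import arm, optics
print(arm.job_done())"
```

```text
the job is handed in; nothing more can be done
None
```

Job handed in at about 13 s: the stopper is in the tray, the rod stands in that column with its disc on the rim and the gripper released, and the bottle was not touched; no verdict was returned.

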